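# Strip the glass-bonding stack and load the lamp for test

### The job

The glass of the small lamp in the bonding jig has set. Take the stack apart from the top: put the small weight and the large weight each over the peg of its own round stand (small weight on the small stand, large weight on the large one), put the pressure plate down over the two pins of its bar-shaped stand, then lay the lamp, glass up, between the locating pins of the grey test nest. Keep the lamp level all the way, and leave everything lying flat, fully down on its own place.

Things in the scene. Friction and masses are not known exactly. Their poses are not given: they have to be found in the camera images.
- jig: Fixed bonding jig: pale base 104 (x) x 150 (y) x 12 mm. The stack stands centred and square on its rest pads, 18 mm above the bench, lowest first: lamp, plate, large weight, small weight. 10 mm guide columns at y = +-58 (tips at 69 mm), 6 mm side pins at x = +-34.5, y = +-36 (tops at 30 mm). Origin: centre of underside, on the bench. Fingers have room beside the stack along x, at y = 0.
- small_weight: Small dark steel ring weight, top of the stack: 46 mm outer diameter, 20 mm high, 20 mm bore, 0.2 kg. Origin: centre of its underside, z up.
- large_weight: Large dark steel ring weight under the small one: 66 mm outer diameter, 18 mm high, 28 mm bore, 0.4 kg. Origin: centre of its underside, z up.
- pressure_plate: Aluminium plate under the weights, 34 (x) x 140 (y) mm, 18 mm holes at y = +-58 round the jig's columns. Origin: centre of the underside of its rubber pad. Above that: pad to 3 mm, plate to 11, round boss 20 mm across to 27, then square stem 10 x 10 (sides along x, y) to 51.5 mm. Lift it straight up by the stem. 0.25 kg. Same either way round.
- lamp: Black LED lamp at the bottom of the stack, 58 (x) x 98 (y) x 26 mm high, upright sides, LED board under glass in its top. 0.2 kg. Origin: centre of its underside, z up out of the glass, y along its length. May go into the nest either way round.
- small_weight_stand: Small weight's stand, fixed: round pale aluminium base 62 mm across, 8 mm high, with a 12 mm peg in its middle, tapered over the last 12 mm to a tip 41 mm above the bench. Origin: centre of underside. The weight lies flat on the base, 8 mm above the bench.
- large_weight_stand: Large weight's stand, fixed: round pale aluminium base 88 mm across, 8 mm high, with a 20 mm peg in its middle, tapered over the last 12 mm to a tip 41 mm above the bench. Origin: centre of underside. The weight lies flat on the base, 8 mm above the bench.
- plate_stand: Pressure plate's stand, fixed: pale aluminium bar 44 (x) x 146 (y) x 10 mm high with two upright 10 mm pins at y = +-58 mm, tapered over the last 10 mm to tips 37 mm above the bench. Origin: centre of underside, y along the bar. The plate's pad lies flat on the bar, 10 mm above the bench, a pin in each hole.
- test_nest: Lamp's test nest, fixed: grey base 92 (x) x 128 (y) x 10 mm, two white rest pads (tops 16 mm above the bench, where the lamp's underside lies), eight tapered 7 mm pins, tops at 30 mm, at x = +-37.5, y = +-40 and x = +-18, y = +-57.5 mm, leaving the lamp 5 mm of play all round. Origin: centre of underside, y along its length, as the lamp's.
There are look-alikes about, which are no part of the job. What is shaped like the small_weight but blue is not meant.

How it is judged:
By the outcome, as a careful person would: the job done as asked, in the order asked, and still so for the second after the job is handed in, with the robot touching nothing.
It also fails if it takes over 102 s, if anything falls off the work surface, if the arm or the gripper's body presses on something with over 40 N, if the wrist force passes 120 N, or if a joint passes its speed limit or range.

### The arm

A 6-joint arm with a two-finger parallel gripper is mounted at the origin on a cart in front of the work surface, level with it; the furniture and walls round the work are solid. World frame = base frame: x ahead of the robot, y to its left, z up, the work surface at z = 0. Lengths are in mm, angles in rad, forces in N, time in s.
With the tool pointing down it reaches from about 350 to 875 mm from the base axis. Payload 15.5 kg.
Tool frame: the origin (TCP) lies at the very end of the fingers, on their centre line; the grasp point (between the pads) lies 19 mm behind it; z points along the fingers, y is the line along which they close (so a half turn about z gives the same grasp; the last joint's range is limited). The gripper opens to 85 mm and grips with 20 to 120 N. Pads are 22 mm wide; open, the fingers measure 114 mm over their backs; the gripper's body (76 mm by 85 mm) begins 54 mm behind the grasp point. The pads swing forward as they close: fully open they stand 13 mm farther back than shut.
Start: joints at [1.129, 0.494, 1.345, -0, 1.302, -0.096], TCP at [211.839, 588.006, 231.277] pointing down, gripper open.
Joint ranges: [-2.91, 2.91], [-0.82, 2.16], [0.22, 2.67], [-1.22, 4.37], [0.12, 2.79], [-3.08, 3.08]. Speed limits (rad/s): [1.89, 1.89, 2.57, 3.01, 3.01, 3.01].

### API

Orientations are given as [roll, pitch, yaw] about the fixed x, y, z axes, in that order (R = Rz(yaw) Ry(pitch) Rx(roll)).
In Python, from rig import robot, imaging gives the robot as it stands. The module is installed in compiled form; this text tells all that it offers.
- The arm moves only by the tool arm_command, never from a script. Its argument "commands" is a list of rows, each a list of 3 entries, a list of its own where there are three numbers: the opening, from -1 (shut) to 1 (fully open), then the shift along the tool's x, y, z as a fraction of full scale, then the turn, a rotation vector about the tool's x, y, z as a fraction of full scale. In form: [[grip, [dx, dy, dz], [ax, ay, az]], ...]. A call has 1 to 12 rows; each row is the pose to reach, as a shift and turn from the pose commanded when the call began, along the tool's axes at that moment; what a row does not reach only later rows make up. Full scale, the value 1, is 800 mm for a shift and 45 degrees for a turn. A row lasts 1/8 s, in which the tool goes at most 62.5 mm and 10.7 degrees, less where a joint would pass 70% of its speed; a pose out of reach is approached as far as the arm can. A call with a number of a shift or a turn outside -1 to 1 is refused whole. A call with a gripper value outside its range is refused whole. The fingers move at their own pace and stop on an object; "squeeze" is the grip in N (left out, the last holds). Time passes only in rows, so rows that repeat a pose let the fingers close. It gives the time, the measured TCP pose, the force, the opening and the grip force at its end, in the units of the state.
- robot.observe(): the state, without advancing time (a new reading comes with each control period).
- imaging.capture(name): name is "scene" or "top" or "wrist"; returns a dict with "img" (420x560x3 uint8, red, green, blue), "fovy" (degrees; the focal length in pixels is half the picture's height over the tangent of half this angle, whatever the lens; pixels are square), "cx", "cy" (the principal point, pixels), "world_to_cam" (4x4, takes a point from world to camera coordinates); the wrist camera has in their place "mount" (4x4, takes a point from camera to tool coordinates, whose origin is the TCP and whose axes are the flange's). Camera axes: x right, y up, looking along -z (the intrinsics and any distortion apply to the point x, -y, -z); pixel columns grow to the right and rows downward; lengths in mm; the calibration is good to about 2 mm. A picture is of the moment at which its call begins: read the wrist's pose just before it. There is no depth.
- robot.sign_off(): hands the job in; it is judged then, once.
The state is a dict: "clock": time; "joint_pos": joint angles; "dq": joint speeds; "joint_torque": joint torques, N m; "eef_pos": TCP position; "orientation": TCP orientation; "contact_force": force on the tool from outside, world axes, zero at the start; "torque": the same for the moment, N m; "grip_width": finger opening in mm; "gripper_force": force on a finger pad.
Only numpy, scipy, OpenCV 4.12 (cv2) and the standard library are available. Lean on these libraries where they do the work, as an engineer would, in place of code of your own. Each camera call takes 0.05 s, during which the arm holds its last target. There are 200 camera calls.

## Working session

There is one attempt and no reset: what is moved stays moved. The work goes in short steps, Python scripts to look and compute and a tool call to move; the robot and the scene stay as the last step left them, time stands still between calls to the robot, and variables do not carry over. Pictures are saved under pics/ and viewed, at most 14 in all, crops included, and the job is handed in when it is done.

Besides the shell and the picture viewer there is one more tool, called after "Emit:" in YAML: its name, and indented under it one key for each argument. arm_command: Moves the arm, as the interface text tells. Its arguments: {"type":"object","properties":{"commands":{"type":"array"},"squeeze":{"type":"number"}},"required":["commands"]}

```bash
mkdir -p pics
python3 - <<'E'
from rig import robot, imaging
import cv2,pickle
s=robot.observe(); print(s)
for n in("scene","top","wrist"):
    c=imaging.capture(n); pickle.dump(c,open(n+'0.pkl','wb'))
    cv2.imwrite(f'pics/{n}0.png',c['img'][:,:,::-1]); print(n,{k:v for k,v in c.items() if k!='img'})
E
```

```text
{'clock': 0.0, 'joint_pos': array([ 1.12949931e+00,  4.94221489e-01,  1.34616510e+00, -3.27362663e-05,
        1.30251935e+00, -9.54921138e-02]), 'dq': array([ 0.00145808, -0.00058289,  0.00044949, -0.00068777,  0.00028254,
        0.00021423]), 'joint_torque': array([ 7.73687916e-04, -8.82172179e+01, -3.83881080e+01, -2.63092596e-05,
        1.01863270e-02, -1.62744104e-04]), 'eef_pos': array([211.68259422, 587.64948042, 230.6649405 ]), 'orientation': array([-3.14028235e+00, -9.38075267e-05,  2.79579638e+00]), 'contact_force': array([ 0.50604647, -0.61342197, -0.50695837]), 'torque': array([-0.03265326, -0.03235272,  0.01946801]), 'gripper_force': 0.0, 'grip_width': 85.6830885201933}
scene {'fovy': 46.55541483330991, 'cx': 282.1988132426653, 'cy': 219.08815122357427, 'world_to_cam': array([[-5.47967035e-01, -8.36191070e-01, -2.27293588e-02,
         4.27693827e+02],
       [ 3.26767146e-01, -2.38989754e-01,  9.14388938e-01,
        -1.93621753e+02],
       [-7.70035948e-01,  4.93627787e-01,  4.04198277e-01,
        -7.27833719e+02],
       [ 0.00000000e+00,  0.00000000e+00,  0.00000
[... 213 characters left out ...]
70e+02],
       [ 9.96987248e-01,  3.56316280e-03,  7.74837527e-02,
        -5.17500564e+02],
       [-7.75203531e-02,  1.16427101e-02,  9.96922786e-01,
        -9.51805813e+02],
       [ 0.00000000e+00,  0.00000000e+00,  0.00000000e+00,
         1.00000000e+00]])}
wrist {'fovy': 68.4672246186317, 'cx': 280.5289877310513, 'cy': 214.06271209179093, 'mount': array([[-3.39766244e-04,  9.64594644e-01,  2.63736721e-01,
         6.62611518e+01],
       [ 9.99999796e-01,  4.70510075e-04, -4.32572770e-04,
         2.77859354e-01],
       [-5.41348161e-04,  2.63736520e-01, -9.64594606e-01,
        -1.42369716e+02],
       [ 0.00000000e+00,  0.00000000e+00,  0.00000000e+00,
         1.00000000e+00]])}
```

View pics/top0.png

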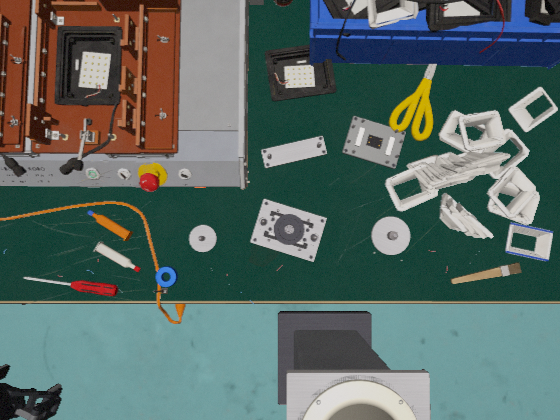

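View pics/scene0.png

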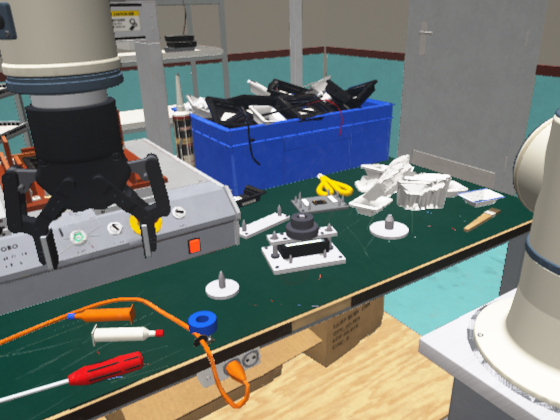

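The top view shows the jig at about (289,229), the large stand at (391,236), the small stand at (203,238), the plate stand at (294,152) and the nest at (374,140). The blue ring at (166,277) is a look-alike. The scene view shows the same layout from the side, with nothing tall between these items.

```bash
cat > h.py <<'E'
import numpy as np,cv2,pickle
from scipy.spatial.transform import Rotation as Ro
def foc(c): return c['img'].shape[0]/2/np.tan(np.radians(c['fovy']/2))
def pose(c,s=None):
    "camera->world R,t"
    if 'world_to_cam' in c: M=np.linalg.inv(c['world_to_cam'])
    else:
        T=np.eye(4);T[:3,:3]=Ro.from_euler('xyz',s['orientation']).as_matrix();T[:3,3]=s['eef_pos'];M=T@c['mount']
    return M[:3,:3],M[:3,3]
def ray(c,uv,s=None):
    R,t=pose(c,s);f=foc(c);uv=np.atleast_2d(uv).astype(float)
    d=np.c_[(uv[:,0]-c['cx'])/f,-(uv[:,1]-c['cy'])/f,-np.ones(len(uv))]@R.T
    return t,d
def onz(c,uv,z,s=None):
    t,d=ray(c,uv,s); return (t+d*((z-t[2])/d[:,2])[:,None])
def proj(c,P,s=None):
    R,t=pose(c,s);q=(np.atleast_2d(P)-t)@R;f=foc(c)
    return np.c_[c['cx']-f*q[:,0]/q[:,2],c['cy']+f*q[:,1]/q[:,2]]
def tri(rays):
    A=np.zeros((3,3));b=np.zeros(3)
    for t,d in rays:
        d=d.ravel()/np.linalg.norm(d);P=np.eye(3)-np.outer(d,d);A+=P;b+=P@t
    x=np.linalg.solve(A,b)
    return x,[np.linalg.norm(np.cross(x-t,d.ravel()/np.linalg.norm(d))) for t,d in rays]
def togo(s,p,yaw=None):
    "move fractions in the tool frame to bring TCP to p, tool down with yaw"
    R=Ro.from_euler('xyz',s['orientation'])
    out=R.inv().apply(np.array(p)-s['eef_pos'])/800
    G=Ro.from_euler('xyz',[np.pi,0,s['orientation'][2] if yaw is None else yaw])
    rv=(R.inv()*G).as_rotvec()/np.radians(45)
    return out.round(4),rv.round(4)
E
python3 - <<'E'
from h import *
c=pickle.load(open('top0.pkl','rb'));im=c['img']
hsv=cv2.cvtColor(im,cv2.COLOR_RGB2HSV)
m=((hsv[...,2]>95)&(hsv[...,1]<70)).astype(np.uint8)*255
m[:,:247]=0; m[195:260,180:247]=(((hsv[...,2]>95)&(hsv[...,1]<70)).astype(np.uint8)*255)[195:260,180:247]
m[295:]=0
cs,_=cv2.findContours(m,cv2.RETR_EXTERNAL,cv2.CHAIN_APPROX_NONE)
for k in cs:
    if cv2.contourArea(k)<300: continue
    (u,v),wh,a=cv2.minAreaRect(k)
    w=onz(c,cv2.boxPoints(((u,v),wh,a)),9); ctr=w.mean(0)
    L=[np.linalg.norm(w[i+1]-w[i]) for i in(0,1)]; i=int(np.argmax(L)); d=w[i+1]-w[i]
    print((round(u),round(v)),'world',ctr[:2].round(1),'sides',np.round(L,1),'long axis deg',round(np.degrees(np.arctan2(d[1],d[0]))%180,1))
E
```

```text
(202, 238) world [448.1 351.4] sides [63.1 58.5] long axis deg 90.2
(529, 241) world [ 442.3 -390.3] sides [ 61.1 104. ] long axis deg 78.2
(390, 235) world [456.1 -75. ] sides [89.  86.1] long axis deg 90.2
(288, 230) world [467.4 157.7] sides [105.  153.3] long axis deg 73.0
(461, 222) world [ 486.8 -237. ] sides [ 60.3 148.6] long axis deg 46.6
(294, 151) world [647.1 145. ] sides [148.4  44.7] long axis deg 103.5
(374, 142) world [670.9 -40.2] sides [ 91.1 128.3] long axis deg 72.9
(465, 162) world [ 624.4 -250.2] sides [259.  361.6] long axis deg 83.9
(533, 109) world [ 750.1 -412.1] sides [101.7  72.3] long axis deg 125.4
(298, 76) world [824.8 134.8] sides [74.7 52.6] long axis deg 90.4
(461, 8) world [ 992.2 -250.9] sides [86.2 36.8] long axis deg 93.2
(380, 14) world [976.7 -60.1] sides [178.   68.8] long axis deg 90.5
```

View pics/wrist0.png

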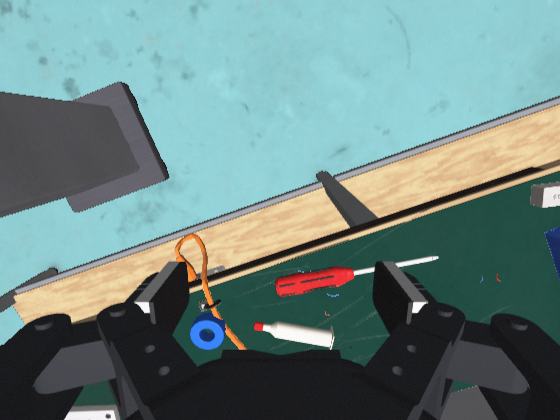

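The wrist view shows the bench's left front corner, with the blue ring at about (208,332) and the fingers at the bottom of the picture. Next I move to a survey pose, tool turned square to the jig.

Emit:
arm_command:
  commands:
    - [1, [-0.547, -0.385, -0.187], [0, 0, 1]]
    - [1, [-0.547, -0.385, -0.187], [0, 0, 1]]
    - [1, [-0.547, -0.385, -0.187], [0, 0, 1]]
    - [1, [-0.547, -0.385, -0.187], [0, 0, 1]]
    - [1, [-0.547, -0.385, -0.187], [0, 0, 1]]
    - [1, [-0.547, -0.385, -0.187], [0, 0, 1]]
    - [1, [-0.547, -0.385, -0.187], [0, 0, 1]]
    - [1, [-0.547, -0.385, -0.187], [0, 0, 1]]
    - [1, [-0.547, -0.385, -0.187], [0, 0, 1]]
    - [1, [-0.547, -0.385, -0.187], [0, 0, 1]]

```text
clock: 1.4
eef_pos: [521.2, 147.1, 381.4]
orientation: [3.14, 0.001, 2.006]
contact_force: [-0.6, 1.0, -0.4]
grip_width: 85.2
gripper_force: 0.0
```

Emit:
arm_command:
  commands:
    - [1, [0, 0, 0], [0, 0, 0.93]]
    - [1, [0, 0, 0], [0, 0, 0.93]]
    - [1, [0, 0, 0], [0, 0, 0.93]]
    - [1, [0, 0, 0], [0, 0, 0.93]]
    - [1, [0, 0, 0], [0, 0, 0.93]]
    - [1, [0, 0, 0], [0, 0, 0.93]]

```text
clock: 2.15
eef_pos: [518.9, 150.2, 380.7]
orientation: [-3.141, 0.0, 1.284]
contact_force: [0.4, -1.2, 0.9]
grip_width: 85.5
gripper_force: 0.0
```

```bash
cat > snap.py <<'E'
import sys
from h import *
from rig import robot, imaging
s=robot.observe();c=imaging.capture('wrist');pickle.dump((s,c),open(sys.argv[1]+'.pkl','wb'))
cv2.imwrite(f'pics/{sys.argv[1]}.png',c['img'][:,:,::-1]);print(s['clock'],s['eef_pos'].round(1),np.degrees(s['orientation']).round(2))
E
python3 snap.py A
```

```text
2.15 [518.9 150.2 380.7] [-1.7998e+02  1.0000e-02  7.3590e+01]
```

View pics/A.png

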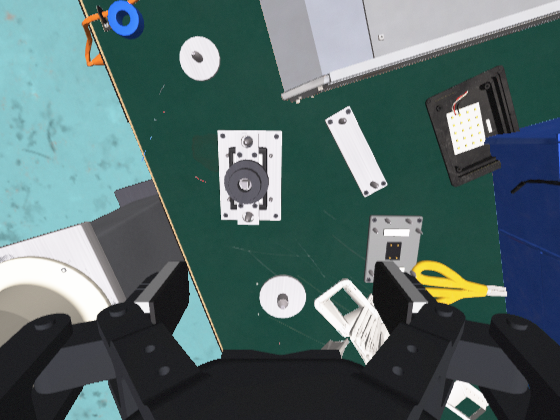

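View A holds everything: the small stand at (200,58), jig at (250,175) with the weights at (246,182), plate stand at (356,151), nest at (393,248) and large stand at (283,297). I take a second wrist view 140 mm toward −y for parallax.

Emit:
arm_command:
  commands:
    - [1, [-0.175, 0, 0], [0, 0, 0]]
    - [1, [-0.175, 0, 0], [0, 0, 0]]
    - [1, [-0.175, 0, 0], [0, 0, 0]]
    - [1, [-0.175, 0, 0], [0, 0, 0]]
    - [1, [-0.175, 0, 0], [0, 0, 0]]

```text
clock: 2.82
eef_pos: [479.3, 16.7, 380.8]
orientation: [-3.142, -0.0, 1.281]
contact_force: [0.5, 1.0, 0.5]
grip_width: 85.2
gripper_force: 0.0
```

```bash
python3 snap.py B
python3 - <<'E'
from h import *
Z={'A':pickle.load(open('A.pkl','rb')),'B':pickle.load(open('B.pkl','rb')),'T':(None,pickle.load(open('top0.pkl','rb')))}
rough={'small':(448,351,9),'large':(456,-75,9),'jig':(467,158,12),'pstand':(647,145,10),'nest':(671,-40,10)}
rad={'small':45,'large':60,'jig':110,'pstand':95,'nest':95}
for n,(x,y,z) in rough.items():
    hs={}
    for k,(s,c) in Z.items():
        im=c['img'];hsv=cv2.cvtColor(im,cv2.COLOR_RGB2HSV)
        m=((hsv[...,2]>85)&(hsv[...,1]<75)).astype(np.uint8)*255
        u0,v0=proj(c,[x,y,z],s)[0]
        cs,_=cv2.findContours(m,cv2.RETR_EXTERNAL,cv2.CHAIN_APPROX_NONE)
        cs=[q for q in cs if cv2.contourArea(q)>300 and cv2.pointPolygonTest(cv2.convexHull(q),(u0,v0),False)>=0]
        if not cs: print(n,k,'none');continue
        q=max(cs,key=cv2.contourArea)
        if n in('small','large'):
            (uu,vv),ax,a=cv2.fitEllipse(cv2.convexHull(q));pts=np.array([[uu,vv]]);ctr=pts[0];ang=0;W=onz(c,cv2.convexHull(q)[:,0],8,s);L=np.ptp(W,axis=0)[:2]
        else:
            W=onz(c,cv2.convexHull(q)[:,0],z,s)[:,:2].astype(np.float32)
            (cx,cy),L,a=cv2.minAreaRect(W);bp=cv2.boxPoints(((cx,cy),L,a))
            e=[bp[1]-bp[0],bp[2]-bp[1]];d=max(e,key=np.linalg.norm);ang=np.degrees(np.arctan2(d[1],d[0]))%180
            ctr=proj(c,[cx,cy,z],s)[0]
        hs[k]=ctr;print(n,k,ctr.round(1),'on plane',onz(c,ctr,z,s)[0][:2].round(1),'size',np.round(sorted(L),1),'ang',round(ang,1))
    for ks in('AB','AT','BT','ABT'):
        if all(k in hs for k in ks):
            p,r=tri([ray(Z[k][1],hs[k],Z[k][0]) for k in ks]);print('   tri',ks,p.round(1),np.round(r,1))
E
```

```text
2.825 [479.3  16.7 380.8] [-1.800e+02 -2.000e-02  7.342e+01]
small A [199.2  58. ] on plane [449.8 350.3] size [62.3 62.4] ang 0
small B none
small T [202.1 238.1] on plane [447.8 351.1] size [63.  63.2] ang 0
   tri AT [447.9 353.1  -1.8] [0.1 0.1]
large A [282.4 296.1] on plane [457.3 -72.7] size [88.7 91.9] ang 0
large B [282.6 225.4] on plane [456.8 -74. ] size [87.8 89.5] ang 0
large T [390.4 235.2] on plane [455.5 -74.8] size [86.1 89. ] ang 0
   tri AB [456.4 -75.6   3.8] [0.1 0.1]
   tri AT [455.9 -77.    1.1] [0.3 0.3]
   tri BT [455.7 -78.2  -4.5] [0.1 0.1]
   tri ABT [456.  -76.6   1.7] [0.3 0.4 0.4]
jig A [250.  178.8] on plane [467.5 153.5] size [104.7 157.9] ang 72.9
jig B [247.2  84. ] on plane [469.5 160.9] size [103.9 159.1] ang 72.9
jig T [288.1 229.5] on plane [467.6 157.5] size [105.4 152.3] ang 73.0
   tri AB [471.1 156.7  38.8] [0.1 0.1]
   tri AT [468.2 156.3  23.2] [1.7 1.7]
   tri BT [468.7 158.4  23.7] [1.6 1.6]
   tri ABT [469.3 157.2  31.4] [1.7 1.5 2.3]
pstand A [356.8 153. ] on plane [647.6 144.3] size [ 44.8 147.2] ang 103.4
pstand B [362.2  59.8] on plane [647.3 143.9] size [ 45.2 146.6] ang 103.4
pstand T [293.5 151.2] on plane [647.2 145.3] size [ 45.3 147.9] ang 103.5
   tri AB [647.9 144.1   8.2] [0.1 0.1]
   tri AT [645.2 145.7  20.4] [0.2 0.2]
   tri BT [649.  144.9   3. ] [0.4 0.4]
   tri ABT [647.9 144.4   7.8] [0.5 0.3 0.8]
nest A [393.6 265.9] on plane [667.3 -70.6] size [111.3 204.5] ang 83.6
nest B [401.  171.7] on plane [671.9 -40.5] size [ 92.9 128.4] ang 72.8
nest T [373.7 141.4] on plane [670.9 -39.6] size [ 91.9 128.7] ang 72.8
   tri AB [642.9 -19.7 100.5] [1.6 1.6]
   tri AT [646.  -18.  105.1] [2.6 2.6]
   tri BT [668.6 -37.8  19.6] [0.4 0.4]
   tri ABT [645.8 -20.2  98.5] [1.5 3.6 4.4]
```

View pics/B.png

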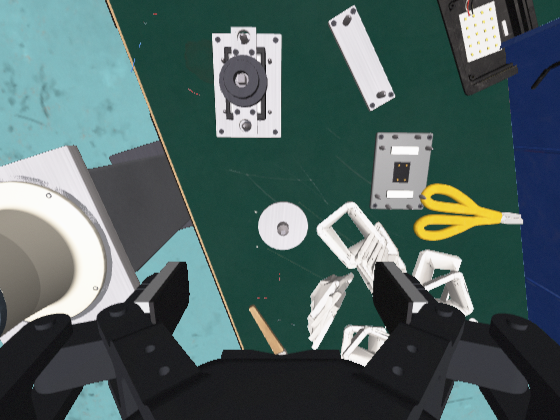

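View B agrees: large stand at (283,225), nest at (401,171), plate stand at (362,59), and the stack's stem near (241,79). Next I triangulate the top of the stack.

Run:
```python
from h import *
Z={'A':pickle.load(open('A.pkl','rb')),'B':pickle.load(open('B.pkl','rb')),'T':(None,pickle.load(open('top0.pkl','rb')))}
C={};E={}
tiles=[]
for k,(s,c) in Z.items():
    g=cv2.cvtColor(c['img'],cv2.COLOR_RGB2GRAY)
    u0,v0=proj(c,[468,157.5,94],s)[0].round().astype(int)
    r=40; cr=g[v0-r:v0+r,u0-r:u0+r]; tiles.append(cv2.resize(cr,(260,260),interpolation=cv2.INTER_NEAREST))
    b=12; d=g[v0-b:v0+b,u0-b:u0+b]
    # stem: brightest compact blob inside the bore
    m=(d>np.percentile(d,93)).astype(np.uint8);n,l,st,ce=cv2.connectedComponentsWithStats(m)
    i=1+np.argmax(st[1:,4]);C[k]=ce[i]+[u0-b,v0-b];print(k,'stem',C[k].round(1),st[i],'expected',(u0,v0),onz(c,C[k],95.5,s)[0][:2].round(1))
for ks in('AB','AT','BT','ABT'):
    p,r=tri([ray(Z[k][1],C[k],Z[k][0]) for k in ks]);print(ks,p.round(1),np.round(r,1))
cv2.imwrite('pics/tiles.png',np.hstack(tiles))
```

```text
A stem [244.3 185.2] [ 8  7 11 10 41] expected (np.int64(244), np.int64(185)) [468.5 157.1]
B stem [238.1  78.9] [ 8  9  8 10 23] expected (np.int64(240), np.int64(78)) [465.  156.9]
T stem [289.2 228.7] [ 8  9  9  8 24] expected (np.int64(289), np.int64(228)) [467.1 157.1]
AB [466.3 157.1  92.1] [1.7 1.7]
AT [467.4 156.6  89.7] [0.4 0.4]
BT [466.1 156.8  98.8] [1. 1.]
ABT [466.7 157.   93.3] [1.5 1.9 0.4]
```

View pics/tiles.png

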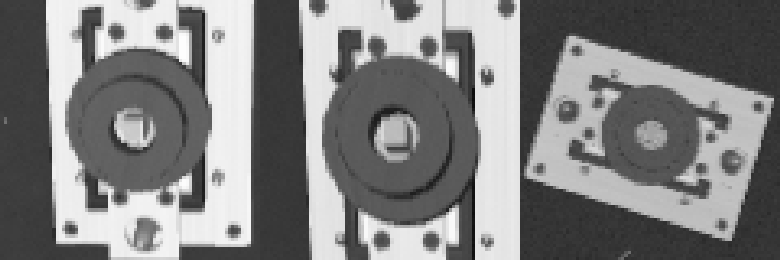

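The tiles show the two rings concentric around the stem. The stack axis is at (467.5,157.3) and its top measures about 93–95 mm high, as the text says. Now the small weight.

Emit:
arm_command:
  commands:
    - [1, [0.164, -0.0644, 0.25], [0, 0, 0.009]]
    - [1, [0.164, -0.0644, 0.25], [0, 0, 0.009]]
    - [1, [0.164, -0.0644, 0.25], [0, 0, 0.009]]
    - [1, [0.164, -0.0644, 0.25], [0, 0, 0.009]]
    - [1, [0.164, -0.0644, 0.25], [0, 0, 0.009]]
    - [1, [0.164, -0.0644, 0.25], [0, 0, 0.009]]
    - [1, [0.164, -0.0644, 0.3], [0, 0, 0.009]]
    - [1, [0.164, -0.0644, 0.34], [0, 0, 0.009]]
    - [1, [0.164, -0.0644, 0.37], [0, 0, 0.009]]
    - [1, [0.164, -0.0644, 0.3835], [0, 0, 0.009]]
    - [1, [0.164, -0.0644, 0.3835], [0, 0, 0.009]]

```text
clock: 4.25
eef_pos: [467.9, 156.0, 74.6]
orientation: [3.141, -0.0, 1.272]
contact_force: [0.3, -0.2, -1.6]
grip_width: 85.3
gripper_force: 0.0
```

Emit:
arm_command:
  commands:
    - [-0.3, [0, 0, 0], [0, 0, 0]]
    - [-0.3, [0, 0, 0], [0, 0, 0]]
    - [-0.3, [0, 0, 0], [0, 0, 0]]
    - [-0.3, [0, 0, 0], [0, 0, 0]]
    - [-0.3, [0, 0, 0], [0, 0, 0]]
    - [-0.3, [0, 0, 0], [0, 0, 0]]
    - [-0.3, [0, 0, 0], [0, 0, 0]]
    - [-0.3, [0, 0, 0], [0, 0, 0]]
  squeeze: 40

```text
clock: 5.25
eef_pos: [467.6, 156.4, 75.0]
orientation: [3.14, -0.001, 1.273]
contact_force: [-3.2, -0.6, 14.7]
grip_width: 44.9
gripper_force: 38.5
```

Emit:
arm_command:
  commands:
    - [-0.3, [0, 0, -0.03], [0, 0, 0]]
    - [-0.3, [0, 0, -0.06], [0, 0, 0]]
    - [-0.3, [0, 0, -0.09], [0, 0, 0]]
    - [-0.3, [0.04, -0.016, -0.09], [0, 0, 0]]
    - [-0.3, [0.09, -0.037, -0.09], [0, 0, 0]]
    - [-0.3, [0.14, -0.058, -0.09], [0, 0, 0]]
    - [-0.3, [0.19, -0.078, -0.09], [0, 0, 0]]
    - [-0.3, [0.224, -0.0937, -0.08], [0, 0, 0]]
    - [-0.3, [0.224, -0.0937, -0.05], [0, 0, 0]]
    - [-0.3, [0.224, -0.0937, -0.02], [0, 0, 0]]
    - [-0.3, [0.224, -0.0937, -0.02], [0, 0, 0]]

```text
clock: 6.62
eef_pos: [447.2, 349.0, 89.0]
orientation: [-3.14, 0.002, 1.273]
contact_force: [-0.5, -1.1, -1.9]
grip_width: 44.8
gripper_force: 41.7
```

```bash
python3 snap.py C
python3 - <<'E'
from h import *
from rig import robot,imaging
s=robot.observe();print(s['grip_width'],s['contact_force'].round(1))
t=[]
for n in('top','scene'):
    c=imaging.capture(n);u,v=proj(c,[449,350.8,30])[0].astype(int);u=max(u,60);v=max(v,60)
    t.append(cv2.resize(c['img'][v-60:v+60,u-60:u+60,::-1],(390,390)))
cv2.imwrite('pics/C2.png',np.hstack(t))
E
```

```text
6.625 [447.2 349.   89. ] [-1.7989e+02  1.3000e-01  7.2940e+01]
44.946548724757186 [-0.1  1.3 -2.2]
```

View pics/C2.png

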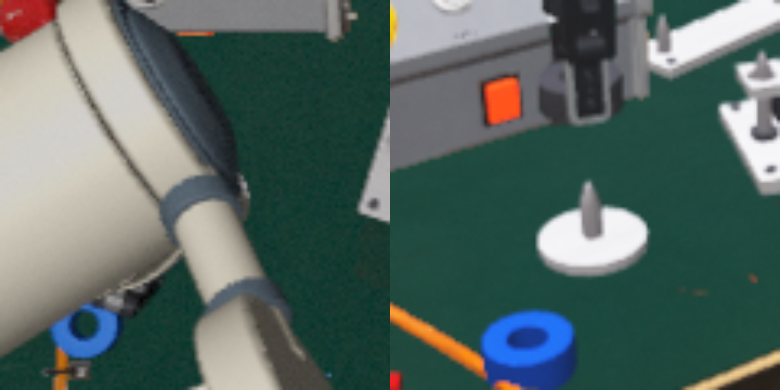

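The scene crop shows the small weight held level above its peg. Now I lower it and release.

Emit:
arm_command:
  commands:
    - [-0.3, [0.002, 0.0017, 0], [0, 0, 0]]
    - [-0.3, [0.002, 0.0017, 0.025], [0, 0, 0]]
    - [-0.3, [0.002, 0.0017, 0.05], [0, 0, 0]]
    - [-0.3, [0.002, 0.0017, 0.075], [0, 0, 0]]
    - [-0.3, [0.002, 0.0017, 0.09], [0, 0, 0]]
    - [-0.3, [0.002, 0.0017, 0.0965], [0, 0, 0]]
    - [-0.3, [0.002, 0.0017, 0.0982], [0, 0, 0]]
    - [-0.3, [0.002, 0.0017, 0.0982], [0, 0, 0]]

```text
clock: 7.78
eef_pos: [450.2, 350.9, 12.0]
orientation: [3.141, -0.001, 1.273]
contact_force: [-0.6, -0.5, -2.9]
grip_width: 44.4
gripper_force: 41.7
```

Emit:
arm_command:
  commands:
    - [-0.3, [0, 0, 0.001], [0, 0, 0]]
    - [-0.3, [0, 0, 0.002], [0, 0, 0]]
    - [-0.3, [0, 0, 0.002], [0, 0, 0]]

```text
clock: 8.15
eef_pos: [450.1, 350.8, 10.3]
orientation: [3.141, -0.0, 1.273]
contact_force: [-0.8, -0.1, 4.7]
grip_width: 44.8
gripper_force: 42.1
```

Emit:
arm_command:
  commands:
    - [1, [0, 0, 0], [0, 0, 0]]
    - [1, [0, 0, 0], [0, 0, 0]]
    - [1, [0, 0, 0], [0, 0, 0]]
    - [1, [0, 0, 0], [0, 0, 0]]
    - [1, [0, 0, -0.03], [0, 0, 0]]
    - [1, [0, 0, -0.08], [0, 0, 0]]
    - [1, [0, 0, -0.15], [0, 0, 0]]
    - [1, [-0.06, 0.025, -0.15], [0, 0, 0]]
    - [1, [-0.13, 0.055, -0.15], [0, 0, 0]]
    - [1, [-0.2, 0.083, -0.15], [0, 0, 0]]
    - [1, [-0.225, 0.092, -0.15], [0, 0, 0]]
    - [1, [-0.225, 0.092, -0.15], [0, 0, 0]]

```text
clock: 9.65
eef_pos: [467.6, 155.8, 130.0]
orientation: [-3.142, 0.0, 1.27]
contact_force: [-0.5, 0.1, -0.5]
grip_width: 85.5
gripper_force: 0.0
```

```bash
python3 snap.py D;python3 - <<'E'
from h import *
from rig import robot,imaging
s,w=pickle.load(open('D.pkl','rb'));print(togo(s,[467.5,157.3,51.5],np.radians(72.9)))
c=imaging.capture('scene');u,v=proj(c,[449,350.8,30])[0].astype(int)
t=cv2.resize(c['img'][v-60:v+60,u-60:u+60,::-1],(390,390))
cv2.imwrite('pics/D2.png',np.hstack([t,cv2.resize(w['img'][:,:,::-1],(400,390))]))
E
```

```text
9.65 [467.6 155.8 130. ] [-1.800e+02  1.000e-02  7.279e+01]
(array([ 0.0018, -0.0007,  0.0982]), array([-0.0001,  0.0001, -0.0024]))
```

View pics/D2.png

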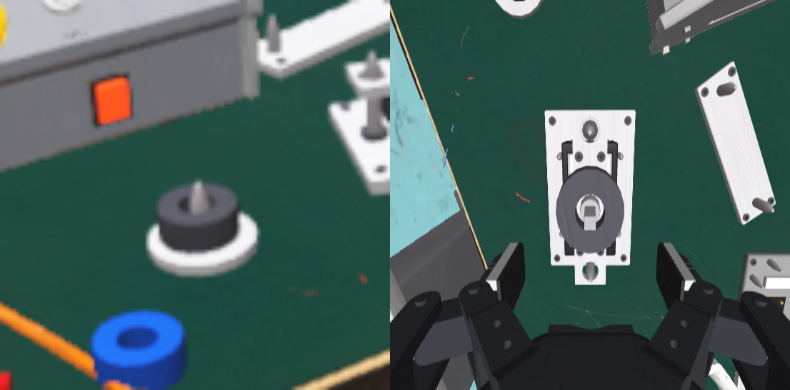

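The crop shows the small weight seated flat on its stand with the peg showing. In the wrist view the large weight is undisturbed on the stack. Next is the large weight.

Emit:
arm_command:
  commands:
    - [1, [0.0018, -0.0007, 0.03], [0, 0, -0.0024]]
    - [1, [0.0018, -0.0007, 0.06], [0, 0, -0.0024]]
    - [1, [0.0018, -0.0007, 0.085], [0, 0, -0.0024]]
    - [1, [0.0018, -0.0007, 0.0965], [0, 0, -0.0024]]
    - [1, [0.0018, -0.0007, 0.0965], [0, 0, -0.0024]]
    - [0, [0.0018, -0.0007, 0.0965], [0, 0, -0.0024]]
    - [0, [0.0018, -0.0007, 0.0965], [0, 0, -0.0024]]
    - [0, [0.0018, -0.0007, 0.0965], [0, 0, -0.0024]]
    - [0, [0.0018, -0.0007, 0.0965], [0, 0, -0.0024]]
    - [0, [0.0018, -0.0007, 0.0965], [0, 0, -0.0024]]
  squeeze: 50

```text
clock: 11.0
eef_pos: [468.0, 158.8, 54.1]
orientation: [3.14, -0.001, 1.275]
contact_force: [-2.3, 1.3, 16.5]
grip_width: 64.3
gripper_force: 50.6
```

Emit:
arm_command:
  commands:
    - [0, [0, 0, -0.02], [0, 0, 0]]
    - [0, [0, 0, -0.05], [0, 0, 0]]
    - [0, [0, 0, -0.085], [0, 0, 0]]
    - [0, [-0.03, 0.0076, -0.085], [0, 0, 0]]
    - [0, [-0.08, 0.02, -0.085], [0, 0, 0]]
    - [0, [-0.14, 0.0355, -0.085], [0, 0, 0]]
    - [0, [-0.2, 0.05, -0.085], [0, 0, 0]]
    - [0, [-0.25, 0.063, -0.085], [0, 0, 0]]
    - [0, [-0.281, 0.0708, -0.075], [0, 0, 0]]
    - [0, [-0.281, 0.0708, -0.04], [0, 0, 0]]
    - [0, [-0.281, 0.0708, -0.005], [0, 0, 0]]
    - [0, [-0.281, 0.0708, -0.005], [0, 0, 0]]

```text
clock: 12.5
eef_pos: [455.1, -72.8, 56.0]
orientation: [-3.139, 0.0, 1.275]
contact_force: [0.5, 0.0, -3.2]
grip_width: 64.1
gripper_force: 58.0
```

Run:
```python
from h import *
from rig import robot,imaging
s=robot.observe();print(s['eef_pos'],s['grip_width'],s['contact_force'].round(1))
print(togo(s,[456.5,-74.2,6],np.radians(72.9)))
c=imaging.capture('scene');u,v=proj(c,[456.5,-74,40])[0].astype(int)
cv2.imwrite('pics/E.png',cv2.resize(c['img'][v-60:v+60,u-60:u+60,::-1],(480,480)))
```

```text
[455.05609369 -72.79615906  55.9911404 ] 64.130802522884 [ 0.5  0.  -3.2]
(array([-0.0011,  0.0024,  0.0625]), array([-0.0035,  0.    ,  0.0028]))
```

View pics/E.png

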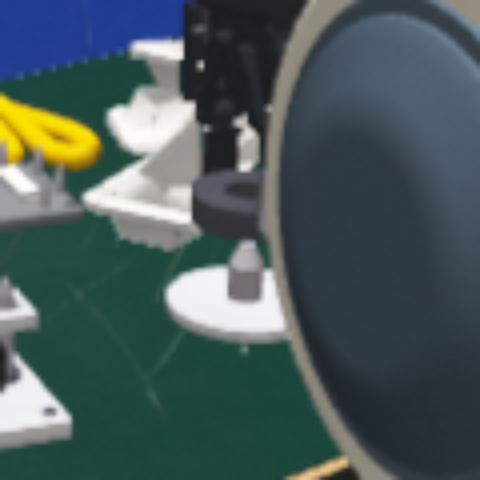

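The large weight hangs level above its peg, and the peg tip lines up with the bore. Lowering.

Emit:
arm_command:
  commands:
    - [0, [-0.0006, 0.002, 0], [0, 0, 0.0028]]
    - [0, [-0.0006, 0.002, 0.02], [0, 0, 0.0028]]
    - [0, [-0.0006, 0.002, 0.04], [0, 0, 0.0028]]
    - [0, [-0.0006, 0.002, 0.055], [0, 0, 0.0028]]
    - [0, [-0.0006, 0.002, 0.06], [0, 0, 0.0028]]
    - [0, [-0.0006, 0.002, 0.0615], [0, 0, 0.0028]]
    - [0, [-0.0006, 0.002, 0.0615], [0, 0, 0.0028]]

```text
clock: 13.42
eef_pos: [457.6, -74.0, 7.9]
orientation: [3.141, -0.0, 1.273]
contact_force: [-0.8, -0.3, -4.0]
grip_width: 64.0
gripper_force: 57.9
```

Emit:
arm_command:
  commands:
    - [0, [0, 0, 0.001], [0, 0, 0]]
    - [0, [0, 0, 0.002], [0, 0, 0]]
    - [0, [0, 0, 0.002], [0, 0, 0]]

```text
clock: 13.8
eef_pos: [457.6, -74.0, 7.1]
orientation: [3.14, 0.0, 1.273]
contact_force: [-5.3, 1.6, 29.1]
grip_width: 64.1
gripper_force: 61.1
```

Emit:
arm_command:
  commands:
    - [0, [0, 0, -0.001], [0, 0, 0]]
    - [1, [0, 0, -0.001], [0, 0, 0]]
    - [1, [0, 0, -0.001], [0, 0, 0]]
    - [1, [0, 0, -0.001], [0, 0, 0]]
    - [1, [0, 0, -0.03], [0, 0, 0]]
    - [1, [0, 0, -0.09], [0, 0, 0]]
    - [1, [0, 0, -0.167], [0, 0, 0]]
    - [1, [0.07, -0.018, -0.167], [0, 0, 0]]
    - [1, [0.14, -0.036, -0.167], [0, 0, 0]]
    - [1, [0.21, -0.054, -0.167], [0, 0, 0]]
    - [1, [0.28, -0.0726, -0.167], [0, 0, 0]]
    - [1, [0.28, -0.0726, -0.167], [0, 0, 0]]

```text
clock: 15.3
eef_pos: [467.5, 160.7, 139.4]
orientation: [3.141, -0.001, 1.277]
contact_force: [0.5, -0.8, -0.8]
grip_width: 85.4
gripper_force: 0.0
```

```bash
python3 snap.py F
python3 - <<'E'
from h import *
from rig import robot,imaging
s,w=pickle.load(open('F.pkl','rb'));print(togo(s,[467.5,157.3,73],np.radians(72.9)))
c=imaging.capture('scene');u,v=proj(c,[456.5,-74,20])[0].astype(int)
t=cv2.resize(c['img'][v-60:v+60,u-60:u+60,::-1],(390,390))
cv2.imwrite('pics/F2.png',np.hstack([t,cv2.resize(w['img'][80:320,160:400,::-1],(390,390))]))
E
```

```text
15.3 [467.5 160.7 139.4] [ 1.7999e+02 -3.0000e-02  7.3180e+01]
(array([-0.0041,  0.0012,  0.083 ]), array([ 0.0003, -0.0008,  0.0061]))
```

View pics/F2.png

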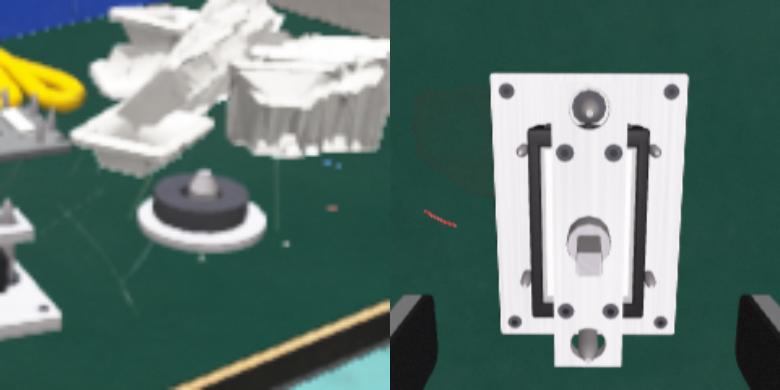

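The large weight is seated flat on its stand. The plate on the jig is clear, with its stem upright and square. Now the stem grasp.

Emit:
arm_command:
  commands:
    - [1, [-0.003, 0.0008, 0.03], [0, 0, 0.004]]
    - [1, [-0.003, 0.0008, 0.06], [0, 0, 0.004]]
    - [1, [-0.003, 0.0008, 0.0815], [0, 0, 0.004]]
    - [1, [-0.003, 0.0008, 0.0815], [0, 0, 0.004]]
    - [-0.3, [-0.003, 0.0008, 0.0815], [0, 0, 0.004]]
    - [-0.5, [-0.003, 0.0008, 0.0815], [0, 0, 0.004]]
    - [-1, [-0.003, 0.0008, 0.0815], [0, 0, 0.004]]
    - [-1, [-0.003, 0.0008, 0.0815], [0, 0, 0.004]]
    - [-1, [-0.003, 0.0008, 0.0815], [0, 0, 0.004]]
    - [-1, [-0.003, 0.0008, 0.0815], [0, 0, 0.004]]
    - [-1, [-0.003, 0.0008, 0.0815], [0, 0, 0.004]]
  squeeze: 70

```text
clock: 16.77
eef_pos: [467.6, 154.8, 74.5]
orientation: [3.141, -0.0, 1.27]
contact_force: [-0.8, -0.4, 6.0]
grip_width: 8.1
gripper_force: 68.5
```

Emit:
arm_command:
  commands:
    - [-1, [0, 0, -0.02], [0, 0, 0]]
    - [-1, [0, 0, -0.045], [0, 0, 0]]
    - [-1, [0, 0, -0.075], [0, 0, 0]]
    - [-1, [0, 0, -0.075], [0, 0, 0]]
    - [-1, [0.01, 0.04, -0.075], [0, 0, -0.12]]
    - [-1, [0.022, 0.09, -0.075], [0, 0, -0.26]]
    - [-1, [0.034, 0.14, -0.075], [0, 0, -0.4]]
    - [-1, [0.045, 0.19, -0.075], [0, 0, -0.54]]
    - [-1, [0.0515, 0.2195, -0.07], [0, 0, -0.678]]
    - [-1, [0.0515, 0.2195, -0.05], [0, 0, -0.678]]
    - [-1, [0.0515, 0.2195, -0.04], [0, 0, -0.678]]
    - [-1, [0.0515, 0.2195, -0.04], [0, 0, -0.678]]

```text
clock: 18.27
eef_pos: [646.0, 142.1, 105.1]
orientation: [-3.139, -0.0, 1.801]
contact_force: [-0.4, -0.2, -1.7]
grip_width: 7.8
gripper_force: 68.8
```

```bash
python3 snap.py G
python3 - <<'E'
from h import *
from rig import robot,imaging
s,w=pickle.load(open('G.pkl','rb'));print(s['grip_width'],s['gripper_force'],s['contact_force'].round(1));print(togo(s,[647.4,144.5,40.5],np.radians(103.4)))
c=imaging.capture('scene');u,v=proj(c,[647,144,50])[0].astype(int)
t=cv2.resize(c['img'][v-75:v+75,u-75:u+75,::-1],(390,390))
print('pins px',[proj(w,np.array([647.4,144.5,37])+58*sg*np.array([np.cos(np.radians(103.4)),np.sin(np.radians(103.4)),0]),s)[0].round(1) for sg in(1,-1)])
cv2.imwrite('pics/G2.png',np.hstack([t,cv2.resize(w['img'][0:280,140:420,::-1],(390,390))]))
E
```

```text
18.275 [646.  142.1 105.1] [-1.7985e+02 -2.0000e-02  1.0321e+02]
7.840970682054367 68.79161953926086 [-0.4 -0.2 -1.7]
(array([0.0025, 0.0026, 0.0807]), array([-0.0034, -0.0004, -0.0042]))
pins px [array([282.6, 140.2]), array([282.9, 296.6])]
```

View pics/G2.png

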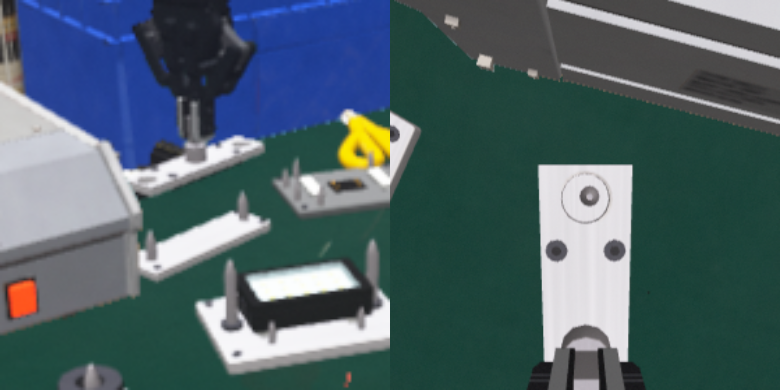

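The wrist crop shows the pin tip almost centred in the plate's hole: hole at about (280,141) px, pin tip at about (283.5,140). The scene crop shows the plate level above its stand. I convert this view into an offset.

Run:
```python
from h import *
s,w=pickle.load(open('G.pkl','rb'))
g=cv2.cvtColor(w['img'],cv2.COLOR_RGB2GRAY)
h=cv2.cvtColor(w['img'],cv2.COLOR_RGB2HSV)
gr=((h[...,1]>90)&(h[...,0]>50)&(h[...,0]<95)).astype(np.uint8)
sub=np.zeros_like(gr);sub[118:165,258:304]=gr[118:165,258:304]
R=g[118:165,258:304]
d=((R<90)).astype(np.uint8);n,l,st,ce=cv2.connectedComponentsWithStats(d)
print(st,ce+[258,118])
hole=onz(w,[280.1,141.4],s['eef_pos'][2]-30.5+11,s)[0]; pin=onz(w,[283.4,140],37,s)[0]
dd=pin-hole;R_=Ro.from_euler('xyz',s['orientation']);print('hole',hole.round(1),'pin',pin.round(1),'tool shift mm',R_.inv().apply([dd[0],dd[1],0]).round(1))
print('hole rel TCP (tool)',R_.inv().apply(hole-s['eef_pos']).round(1))
```

```text
[[   0    0   46   47 2127]
 [  19   20    9    9   35]] [[280.50916784 140.96379878]
 [279.94285714 143.2       ]]
hole [632.3 201.5  85.6] pin [634.4 201.2  37. ] tool shift mm [-0.8  2.1 -0. ]
hole rel TCP (tool) [60.9  0.2 19.5]
```

Emit:
arm_command:
  commands:
    - [-1, [-0.001, 0.0026, 0], [0, 0, -0.004]]
    - [-1, [-0.001, 0.0026, 0.02], [0, 0, -0.004]]
    - [-1, [-0.001, 0.0026, 0.04], [0, 0, -0.004]]
    - [-1, [-0.001, 0.0026, 0.06], [0, 0, -0.004]]
    - [-1, [-0.001, 0.0026, 0.075], [0, 0, -0.004]]
    - [-1, [-0.001, 0.0026, 0.079], [0, 0, -0.004]]
    - [-1, [-0.001, 0.0026, 0.0795], [0, 0, -0.004]]
    - [-1, [-0.001, 0.0026, 0.0795], [0, 0, -0.004]]

```text
clock: 19.38
eef_pos: [650.1, 141.7, 43.2]
orientation: [3.141, 0.0, 1.805]
contact_force: [-0.3, -0.5, -2.8]
grip_width: 8.1
gripper_force: 68.9
```

Emit:
arm_command:
  commands:
    - [-1, [0, 0, 0.0015], [0, 0, 0]]
    - [-1, [0, 0, 0.0025], [0, 0, 0]]
    - [-1, [0, 0, 0.0025], [0, 0, 0]]

```text
clock: 19.75
eef_pos: [649.7, 141.7, 40.7]
orientation: [3.142, -0.0, 1.805]
contact_force: [0.4, -0.7, -2.1]
grip_width: 7.4
gripper_force: 68.9
```

Emit:
arm_command:
  commands:
    - [-1, [0, 0, 0.001], [0, 0, 0]]
    - [-1, [0, 0, 0.0015], [0, 0, 0]]
    - [-1, [0, 0, 0.0015], [0, 0, 0]]

```text
clock: 20.12
eef_pos: [649.8, 141.7, 40.5]
orientation: [3.141, 0.0, 1.805]
contact_force: [-5.7, -1.1, 13.5]
grip_width: 8.2
gripper_force: 70.9
```

Emit:
arm_command:
  commands:
    - [1, [0, 0, 0], [0, 0, 0]]
    - [1, [0, 0, 0], [0, 0, 0]]
    - [1, [0, 0, 0], [0, 0, 0]]
    - [1, [0, 0, -0.02], [0, 0, 0]]
    - [1, [0, 0, -0.06], [0, 0, 0]]
    - [1, [0, 0, -0.12], [0, 0, 0]]
    - [1, [0.02, -0.06, -0.12], [0, 0, 0.17]]
    - [1, [0.04, -0.12, -0.12], [0, 0, 0.35]]
    - [1, [0.06, -0.18, -0.12], [0, 0, 0.52]]
    - [1, [0.0715, -0.2156, -0.12], [0, 0, 0.678]]
    - [1, [0.0715, -0.2156, -0.12], [0, 0, 0.678]]
    - [1, [0.0715, -0.2156, -0.12], [0, 0, 0.678]]

```text
clock: 21.62
eef_pos: [470.0, 157.5, 136.3]
orientation: [3.14, -0.001, 1.274]
contact_force: [-0.1, 0.8, 0.3]
grip_width: 85.4
gripper_force: 0.0
```

```bash
python3 snap.py H
python3 - <<'E'
from h import *
from rig import robot,imaging
s,w=pickle.load(open('H.pkl','rb'));print(togo(s,[467.5,157.3,20],np.radians(72.9)))
c=imaging.capture('scene');u,v=proj(c,[610,150,20])[0].astype(int)
t=cv2.resize(c['img'][v-75:v+75,u-75:u+75,::-1],(390,390))
cv2.imwrite('pics/H2.png',np.hstack([t,cv2.resize(w['img'][0:340,130:470,::-1],(390,390))]))
E
```

```text
21.625 [470.  157.5 136.3] [ 1.7989e+02 -5.0000e-02  7.3010e+01]
(array([-0.0012, -0.0032,  0.1454]), array([ 0.0024, -0.0012,  0.0024]))
```

View pics/H2.png

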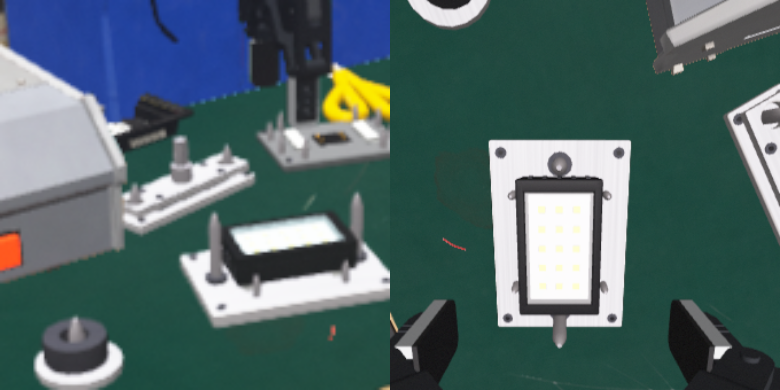

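The plate lies flat on its stand with both pins through the holes. The lamp is free in the jig with its glass up. I measure the lamp's centre before the grasp.

Run:
```python
from h import *
from rig import imaging
s,w=pickle.load(open('H.pkl','rb'));c0=imaging.capture('top')
P={}
for n,c,ss in(('H',w,s),('T',c0,None)):
    g=cv2.cvtColor(c['img'],cv2.COLOR_RGB2GRAY)
    # bright glass window, centred in the lamp's top: looked for within the black rim
    u0,v0=proj(c,[467.5,157.3,44],ss)[0]; m=(g>110).astype(np.uint8)
    n_,l,st,ce=cv2.connectedComponentsWithStats(m,connectivity=4)
    i=l[int(v0),int(u0)];cs,_=cv2.findContours((l==i).astype(np.uint8),cv2.RETR_EXTERNAL,cv2.CHAIN_APPROX_NONE)
    W=onz(c,cs[0][:,0],43,ss)[:,:2].astype(np.float32);r=cv2.minAreaRect(W);print(n,st[i],np.round(r[0],1),np.round(r[1],1),round(r[2],1))
    P[n]=(c,proj(c,[*r[0],43],ss)[0],ss)
print(tri([ray(*P[k]) for k in P]))
```

```text
H [ 247  168   61   97 5601] [467.7 157.6] [79.2 45.8] 72.9
T [ 250  161  119  105 8825] [505.4 111.1] [191.3 244.3] 11.9
(array([485.77677567, 126.35100026,  -1.71235747]), [np.float64(29.17521132481058), np.float64(29.175211324810654)])
```

Emit:
arm_command:
  commands:
    - [1, [-0.0008, -0.0026, 0.04], [0.002, -0.001, 0.002]]
    - [1, [-0.0008, -0.0026, 0.08], [0.002, -0.001, 0.002]]
    - [1, [-0.0008, -0.0026, 0.12], [0.002, -0.001, 0.002]]
    - [1, [-0.0008, -0.0026, 0.14], [0.002, -0.001, 0.002]]
    - [1, [-0.0008, -0.0026, 0.1455], [0.002, -0.001, 0.002]]
    - [1, [-0.0008, -0.0026, 0.1455], [0.002, -0.001, 0.002]]
    - [1, [-0.0008, -0.0026, 0.1455], [0.002, -0.001, 0.002]]

```text
clock: 22.65
eef_pos: [467.0, 157.4, 19.8]
orientation: [-3.141, 0.0, 1.271]
contact_force: [-0.7, 1.1, 0.3]
grip_width: 85.2
gripper_force: 0.0
```

Emit:
arm_command:
  commands:
    - [0.1, [0, 0, 0], [0, 0, 0]]
    - [0.1, [0, 0, 0], [0, 0, 0]]
    - [0.1, [0, 0, 0], [0, 0, 0]]
    - [0.1, [0, 0, 0], [0, 0, 0]]
    - [0.1, [0, 0, 0], [0, 0, 0]]
    - [0.1, [0, 0, 0], [0, 0, 0]]
    - [0.1, [0, 0, 0], [0, 0, 0]]
  squeeze: 40

```text
clock: 23.52
eef_pos: [466.8, 157.4, 19.8]
orientation: [-3.141, 0.0, 1.271]
contact_force: [-1.2, -1.0, 12.0]
grip_width: 57.4
gripper_force: 40.9
```

Emit:
arm_command:
  commands:
    - [0.1, [0, 0, -0.01], [0, 0, 0]]
    - [0.1, [0, 0, -0.03], [0, 0, 0]]
    - [0.1, [0, 0, -0.06], [0, 0, 0]]
    - [0.1, [0, 0, -0.09], [0, 0, 0]]
    - [0.1, [-0.01, 0.02, -0.095], [0, 0, 0]]
    - [0.1, [-0.031, 0.06, -0.095], [0, 0, 0]]
    - [0.1, [-0.056, 0.11, -0.095], [0, 0, 0]]
    - [0.1, [-0.082, 0.16, -0.095], [0, 0, 0]]
    - [0.1, [-0.107, 0.21, -0.095], [0, 0, 0]]
    - [0.1, [-0.132, 0.26, -0.095], [0, 0, 0]]
    - [0.1, [-0.152, 0.3, -0.095], [0, 0, 0]]
    - [0.1, [-0.161, 0.3166, -0.095], [0, 0, 0]]

```text
clock: 25.02
eef_pos: [671.7, -43.0, 93.9]
orientation: [-3.14, 0.001, 1.269]
contact_force: [-0.4, 0.3, -1.8]
grip_width: 57.4
gripper_force: 44.8
```

Emit:
arm_command:
  commands:
    - [0.1, [0, 0, 0], [0, 0, 0]]
    - [0.1, [0, 0, 0.02], [0, 0, 0]]
    - [0.1, [0, 0, 0.035], [0, 0, 0]]
    - [0.1, [0, 0, 0.035], [0, 0, 0]]
    - [0.1, [0, 0, 0.035], [0, 0, 0]]

```text
clock: 25.65
eef_pos: [670.5, -40.3, 66.9]
orientation: [-3.14, 0.001, 1.271]
contact_force: [0.5, -0.0, -2.1]
grip_width: 57.2
gripper_force: 44.7
```

```bash
python3 snap.py I
python3 - <<'E'
from h import *
from rig import robot,imaging
s,w=pickle.load(open('I.pkl','rb'));print(s['grip_width'],s['gripper_force'],s['contact_force'].round(1),togo(s,[671.5,-40,17.8],np.radians(72.8)))
a=np.radians(72.8);X=np.array([np.sin(a),-np.cos(a),0]);Y=np.array([np.cos(a),np.sin(a),0])
for x,y in((-18,57.5),(18,57.5),(-37.5,40),(37.5,40)): print((x,y),proj(w,np.array([671.5,-40,30])+x*X+y*Y,s)[0].round(1))
c=imaging.capture('scene');u,v=proj(c,[671,-40,40])[0].astype(int)
t=cv2.resize(c['img'][v-75:v+75,u-75:u+75,::-1],(390,390))
cv2.imwrite('pics/I2.png',np.hstack([t,cv2.resize(w['img'][40:320,140:420,::-1],(390,390))]))
E
```

```text
25.65 [670.5 -40.3  66.9] [-1.7991e+02  5.0000e-02  7.2850e+01]
57.242203473392706 44.69313383102417 [ 0.5 -0.  -2.1] (array([0.0007, 0.0012, 0.0613]), array([-0.0021,  0.001 ,  0.001 ]))
(-18, 57.5) [250.  145.9]
(18, 57.5) [313.4 145.9]
(-37.5, 40) [217.3 176.6]
(37.5, 40) [346.  176.7]
```

View pics/I2.png

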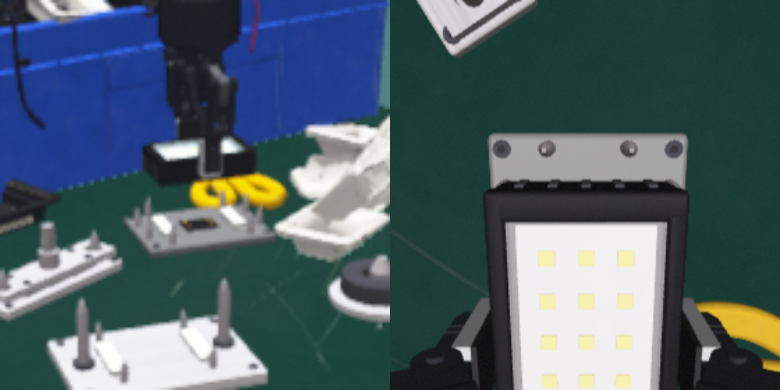

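The lamp is centred in the grip, with its far edge 49 mm from the TCP as it should be. The nest's end pins at about (253,146) and (311,146) px sit symmetrically about the lamp's axis. Now I lower it.

Emit:
arm_command:
  commands:
    - [0.1, [0.0006, 0.001, 0.005], [-0.002, 0.001, 0.001]]
    - [0.1, [0.0006, 0.001, 0.02], [-0.002, 0.001, 0.001]]
    - [0.1, [0.0006, 0.001, 0.035], [-0.002, 0.001, 0.001]]
    - [0.1, [0.0006, 0.001, 0.048], [-0.002, 0.001, 0.001]]
    - [0.1, [0.0006, 0.001, 0.056], [-0.002, 0.001, 0.001]]
    - [0.1, [0.0006, 0.001, 0.059], [-0.002, 0.001, 0.001]]
    - [0.1, [0.0006, 0.001, 0.0595], [-0.002, 0.001, 0.001]]
    - [0.1, [0.0006, 0.001, 0.0595], [-0.002, 0.001, 0.001]]

```text
clock: 26.75
eef_pos: [671.6, -40.4, 19.6]
orientation: [3.141, -0.0, 1.27]
contact_force: [-1.1, -0.1, -2.5]
grip_width: 56.9
gripper_force: 44.8
```

Emit:
arm_command:
  commands:
    - [0.1, [0, 0, 0.001], [0, 0, 0]]
    - [0.1, [0, 0, 0.002], [0, 0, 0]]
    - [0.1, [0, 0, 0.002], [0, 0, 0]]

```text
clock: 27.12
eef_pos: [671.4, -40.3, 17.9]
orientation: [3.141, -0.0, 1.27]
contact_force: [-1.6, 1.1, 3.0]
grip_width: 57.3
gripper_force: 45.2
```

Contact is at the right height, so I release and rise.

Emit:
arm_command:
  commands:
    - [0.1, [0, 0, 0.0005], [0, 0, 0]]
    - [1, [0, 0, 0.0005], [0, 0, 0]]
    - [1, [0, 0, 0.0005], [0, 0, 0]]
    - [1, [0, 0, 0.0005], [0, 0, 0]]
    - [1, [0, 0, 0.0005], [0, 0, 0]]
    - [1, [0, 0, -0.03], [0, 0, 0]]
    - [1, [0, 0, -0.09], [0, 0, 0]]
    - [1, [0, 0, -0.16], [0, 0, 0]]
    - [1, [-0.06, -0.04, -0.22], [0, 0, 0]]
    - [1, [-0.12, -0.08, -0.28], [0, 0, 0]]
    - [1, [-0.12, -0.08, -0.28], [0, 0, 0]]
    - [1, [-0.12, -0.08, -0.28], [0, 0, 0]]

```text
clock: 28.62
eef_pos: [581.7, -113.8, 242.7]
orientation: [3.14, -0.0, 1.269]
contact_force: [0.4, -0.7, 0.0]
grip_width: 85.8
gripper_force: 0.0
```

```bash
python3 snap.py J
python3 - <<'E'
from h import *
from rig import imaging
s,w=pickle.load(open('J.pkl','rb'))
c=imaging.capture('scene')
cv2.imwrite('pics/J2.png',np.hstack([cv2.resize(c['img'][150:310,190:430,::-1],(480,320)),cv2.resize(w['img'][:300,200:500,::-1],(320,320))]))
E
```

```text
28.625 [ 581.7 -113.8  242.7] [ 1.7989e+02 -1.0000e-02  7.2700e+01]
```

View pics/J2.png

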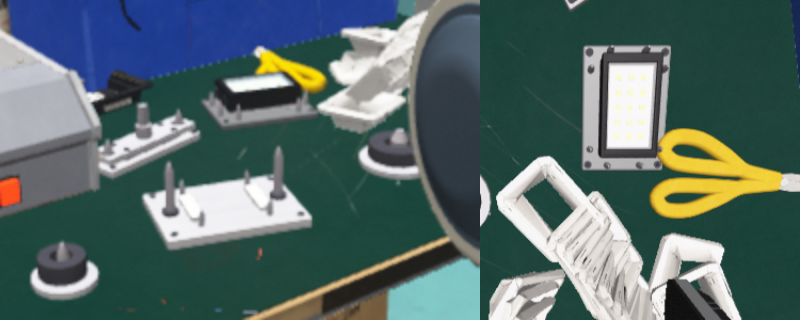

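All four pieces look seated. I check numerically that the lamp is centred and level in the nest.

Run:
```python
from h import *
from rig import imaging
s,w=pickle.load(open('J.pkl','rb'));T=imaging.capture('top');P=[]
for n,c,ss in(('J',w,s),('T',T,None)):
    g=cv2.cvtColor(c['img'],cv2.COLOR_RGB2GRAY);u0,v0=proj(c,[671.5,-40,41],ss)[0]
    _,l,st,_=cv2.connectedComponentsWithStats((g>130).astype(np.uint8),connectivity=4);i=l[int(v0),int(u0)]
    cs,_=cv2.findContours((l==i).astype(np.uint8),0,1);W=onz(c,cs[0][:,0],41,ss)[:,:2].astype(np.float32);r=cv2.minAreaRect(W)
    print(n,np.round(r[0],1),np.round(r[1],1),r[2]);P.append(ray(c,proj(c,[*r[0],41],ss),ss))
print(tri(P))
```

```text
J [672.  -40.3] [79.2 45.7] 72.81735229492188
T [671.4 -39.3] [79.9 45. ] 72.88827514648438
(array([672.56668441, -40.21116181,  37.06551808]), [np.float64(0.19919685366442338), np.float64(0.19919685366450335)])
```

The lamp is at (672,−40) with yaw 72.8° and its glass at seated height, which matches the nest. Handing in.

```bash
python3 -c "
from rig import robot
print(robot.sign_off())"
```

```text
the job is handed in; nothing more can be done
None
```

The stack is apart and handed in at about 29 s: both weights are on their own stands, the plate is over its two pins, and the lamp lies glass up in the nest, within about 1 mm of centre.

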